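# Hold a reagent row against its spring stop

## Robot

A 7-joint arm with a two-finger parallel gripper is mounted at the origin on the work surface. World frame = base frame: x ahead of the robot, y to its left, z up, the work surface at z = 0. Lengths are in mm, angles in rad, forces in N, time in s.
With the tool pointing down it reaches from about 425 to 950 mm from the base axis. Payload 4.7 kg.
Tool frame: the origin (TCP) lies at the very end of the fingers, on their centre line; the grasp point (between the pads) lies 19 mm behind it; z points along the fingers, y is the line along which they close (so a half turn about z gives the same grasp; the last joint's range is limited). The gripper opens to 87 mm and grips with 3 to 60 N. Pads are 19 mm wide; open, the fingers measure 117 mm over their backs; the gripper's body (75 mm by 190 mm) begins 51 mm behind the grasp point.
Start: joints at [-1.242, 0.469, -0.049, 1.532, 0.024, 1.141, -0.082], TCP at [236.355, 632.286, 222.573] pointing down, gripper open.
Joint ranges: [-2.59, 2.59], [-0.33, 1.99], [-1.39, 1.29], [0.1, 2.45], [-1.04, 4.18], [0.21, 1.99], [-2.66, 2.66]. Speed limits (rad/s): [2.57, 2.57, 3.14, 3.14, 3.14, 3.14, 3.14].

## Interface

Orientations are given as a unit quaternion [x, y, z, w].
In Python, from rig import manip, viewer, spotter gives the robot as it stands. The module is installed in compiled form; this text tells all that it offers.
- The arm moves only by the tool play_rows, never from a script. Its argument "commands" is a list of rows, each an object with "offset": the shift along the world's x, y, z in cm, a list of three; "twist": the turn, a rotation vector about the world's x, y, z in rad, a list of three. A call has 1 to 5 rows; each row shifts and turns the commanded pose from where the row before left it; what a row does not reach is not made up. A row lasts 1/12 s, in which the tool goes at most 41.7 mm and 7.16 degrees, less where a joint would pass 70% of its speed; a pose out of reach is approached as far as the arm can. A call is refused whole if a number of a shift passes 4.17 or a number of a turn 0.125, either way. A call with a gripper value outside its range is refused whole. "grip" is the opening, from 0 (shut) to 1 (fully open), set as the call begins (left out, the last holds). The fingers move at their own pace and stop on an object; "newtons" is the grip in N (left out, the last holds). Time passes only in rows, so rows that do not move let the fingers close. It gives the time, the measured TCP pose, the force, the opening and the grip force at its end, in the units of the state.
- manip.state(): the state, without advancing time (a new reading comes with each control period).
- viewer.get_image(name): name is "side" or "top"; returns the picture (384x512x3 uint8, blue, green, red); there is no depth.
- viewer.camera_params(name): a dict with "fx", "fy", "cx", "cy" (pixels), "rvec" (rotation vector, rad) and "tvec" (3), from world to camera coordinates, as OpenCV has them. Camera axes: x right, y down, z forward; pixel columns grow to the right and rows downward; lengths in mm; the calibration is good to about 2 mm. A picture is of the moment at which its call begins. camera_params takes no time and is no camera call.
- manip.finish_job(): hands the job in; it is judged then, once.
Trained networks look in the newest picture that a camera, given by its name, has taken for a name from the list of things; names that differ only in an ending like _2 or _b are one class to them, and where a whole thing is asked for, a point or a joint stands for the part that bears it (a point fixed in the world has none). Each returns a list of dicts, best first, with "confidence" (0 to 1); they miss things now and then, are a little off and sometimes report something else, mostly with a low value. They report only what shows in the picture. A call takes as long as a camera call.
- spotter.spot_in(thing, camera): "at" ([column, row] in pixels, amid what is visible of it).
- spotter.cut_out(thing, camera): "mask" (384x512 bool, what is visible of it) and "at" ([column, row] in pixels, amid what is visible of it).
The state is a dict: "clock": time; "joint_pos": joint angles; "qvel": joint speeds; "joint_efforts": joint torques, N m; "eef_pos": TCP position; "tool_rot": TCP orientation; "ft_force": force on the tool from outside, world axes, zero at the start; "torque": the same for the moment, N m; "grip_width": finger opening in mm; "grasp_force": force on a finger pad.
Only numpy, scipy, OpenCV 4.12 (cv2) and the standard library are available. Lean on these libraries where they do the work, as an engineer would, in place of code of your own. Each camera call takes 0.05 s, during which the arm holds its last target. There are 200 camera calls.

## Task

Stand the two loose white reagent bottles in the rack's channel, in a row side by side behind the bottle that is already there, then stand the aluminium bracket in the channel behind the row with its upright plate towards the bottles. Push the bracket so that the whole row presses on the sprung end stop with a steady force of about 10 newtons (the stop plate is then pushed in about 17 mm, half of its travel; never bottom it out), and finish while still holding the bracket there, so that I can screw it down. Leave the wash bottle, the screw dish and the tube rack alone.

Things in the scene. Friction and masses are not known exactly. Their poses are not given: they have to be found in the camera images.
- rack: Fixed rack: grey base 70 wide (x), y from -160 to +190 mm; the channel floor is its top, z = 8 mm. Origin on the underside, mid-width. The channel runs along y between two aluminium rails 54 mm apart, tops at z = 30 mm, from y = -160 (open end) to +100 mm. Stop housing, 72 mm high, at y = +155 to +189; the sprung stop plate stands before it. The row is pushed towards +y
- stop_face (a point): Middle of the front face of the sprung steel stop plate (46 wide, 56 high) at the +y end of the channel, 37 mm above the rack's underside; at rest at y = +100 mm in the rack's frame, it moves with the plate
- stop (a joint): How far the stop plate is pushed in, along the rack's +y, in m: 0 at rest, bottoms out at 0.034. A plain spring, 600 N/m with no preload: 5 N at 0.0083, 10 N at 0.0167, 15 N at 0.025; it springs back when the push goes
- bottle_in: White plastic round bottle with grey cap, already standing in the channel against the stop plate. Body 44 mm in diameter, 70 mm high, cap 30 mm in diameter from 78 to 95 mm. About 60 g. Origin at the centre of its underside, z up
- bottle_a: First loose bottle, the same as bottle_in: body 44 mm in diameter and 70 mm high, 95 mm with its cap, about 60 g; stands on the counter. Origin at the centre of its underside, z up. Either loose bottle may come first in the row
- bottle_b: Second loose bottle, the same as bottle_a. Origin at the centre of its underside, z up
- bracket: Loose aluminium retaining bracket, 80 g, on a foot 40 (x) by 60 (y) by 8 mm. Upright plate 40 wide, 62 mm high, its flat front face at own y = +30 mm (goes against the last bottle). Behind the plate a middle web, 12 mm thick in x, y from -30 to +22, top at 62 mm: pinch it across x. Origin: centre of underside, z up. Starts with +y within 40 degrees of world +y
- bracket_grip (a point): Point to grip on the bracket's web: in its frame x = 0, y = -8, z = 45 mm
- wash_bottle: Bystander: white wash bottle with blue cap, 62 mm in diameter, 165 mm high. Origin at the centre of its underside
- screw_dish: Bystander: round steel dish of brass thumbscrews, 80 mm in diameter, 16 mm high. Origin at the centre of its underside
- tube_rack: Bystander: white tube rack 60 by 120 mm, 80 mm high with its tubes. Origin at the centre of its underside

How it is judged (in metres and radians):
On the way, in this order (a step that is already met when the one before it is completed fails the run):
1. both loose bottles stand upright in the channel, behind the first (x of bottle_a in the frame of rack between -0.01 and 0.01 m and y of bottle_a in the frame of rack between -0.13 and 0.11 m and z of bottle_a in the frame of rack between 0.002 and 0.014 m and angle between each of bottle_a, bottle_b, bottle_in's own z axis and vertical below 0.1 rad and x of bottle_b in the frame of rack between -0.01 and 0.01 m and y of bottle_b in the frame of rack between -0.13 and 0.11 m and z of bottle_b in the frame of rack between 0.002 and 0.014 m and x of bottle_in in the frame of rack between -0.01 and 0.01 m and y of bottle_in in the frame of rack between -0.13 and 0.11 m and z of bottle_in in the frame of rack between 0.002 and 0.014 m), for 0.2 s.
2. the bracket stands square in the channel behind the row (x of bracket in the frame of rack between -0.01 and 0.01 m and z of bracket in the frame of rack between 0.002 and 0.014 m and angle between bracket's own z axis and vertical below 0.1 rad and angle between the y axis of bracket and the y axis of rack, either way round below 0.12 rad and y of bracket in the frame of rack between -0.14 and 0.03 m), for 0.2 s.
At the end, for the whole second after the job is handed in: Three bottles upright (0.1 rad) on the channel floor, centres under 50 mm apart; bracket square (0.12 rad) on the floor, plate pressing the last bottle over 3 N; stop pushed in 8.3 to 25 mm (5 to 15 N); all still, the robot holding the bracket, throughout the last second (all of step 1 and x of bracket in the frame of rack between -0.01 and 0.01 m and z of bracket in the frame of rack between 0.002 and 0.014 m and angle between bracket's own z axis and vertical below 0.1 rad and angle between the y axis of bracket and the y axis of rack, either way round below 0.12 rad and ((horizontal distance between bottle_in and bottle_a below 0.05 m and horizontal distance between bottle_a and bottle_b below 0.05 m and contact force between bracket and bottle_b above 3 N and y of bottle_b in the frame of bracket between 0.04 and 0.06 m) or (horizontal distance between bottle_in and bottle_b below 0.05 m and horizontal distance between bottle_b and bottle_a below 0.05 m and contact force between bracket and bottle_a above 3 N and y of bottle_a in the frame of bracket between 0.04 and 0.06 m)) and value of joint stop between 0.0083 and 0.025 m and contact force between any of the fingers, the arm and bracket above 2 N and linear speed of bracket below 0.01 m/s); the arm keeps its last pose, push and grip.
It fails at once if the spring stop is bottomed out (pushed in over 32 mm) (value of joint stop above 0.032 m).
It fails at once if the wash bottle is disturbed (moved over 20 mm or tipped) (distance of wash_bottle from where it was at the start of the episode above 0.02 m or angle between wash_bottle's own z axis and vertical above 0.3 rad).
It fails at once if the screw dish is disturbed (moved over 20 mm or tipped) (distance of screw_dish from where it was at the start of the episode above 0.02 m or angle between screw_dish's own z axis and vertical above 0.3 rad).
It fails at once if the tube rack is disturbed (moved over 20 mm or tipped) (distance of tube_rack from where it was at the start of the episode above 0.02 m or angle between tube_rack's own z axis and vertical above 0.3 rad).
It also fails if it takes over 72 s, if anything falls off the work surface, if the arm or the gripper's body presses on something with over 40 N, if the wrist force passes 120 N, or if a joint passes its speed limit or range.

## Working session

There is one attempt and no reset: what is moved stays moved. The work goes in short steps, Python scripts to look and compute and a tool call to move; the robot and the scene stay as the last step left them, time stands still between calls to the robot, and variables do not carry over. Pictures are saved under pics/ and viewed, at most 10 in all, crops included, and the job is handed in when it is done.

Besides the shell and the picture viewer there is one more tool, called after ">>>" in YAML: its name, and indented under it one key for each argument. play_rows: Moves the arm, as the interface text tells. Its arguments: {"type":"object","properties":{"commands":{"type":"array","items":{"type":"object","properties":{"offset":{"type":"array","items":{"type":"number"}},"twist":{"type":"array","items":{"type":"number"}}}}},"grip":{"type":"number"},"newtons":{"type":"number"}},"required":["commands"]}

```bash
mkdir -p pics
cat > h.py <<'E'
import numpy as np, cv2
from rig import manip, viewer, spotter
def cam(n):
    p=viewer.camera_params(n); K=np.array([[p['fx'],0,p['cx']],[0,p['fy'],p['cy']],[0,0,1]]); R=cv2.Rodrigues(np.array(p['rvec'],float))[0]; return K,R,np.array(p['tvec'],float).ravel()
def ray(n,uv,z):
    K,R,t=cam(n); d=R.T@np.linalg.solve(K,[uv[0],uv[1],1]); c=-R.T@t; return c+d*(z-c[2])/d[2]
def proj(n,P):
    K,R,t=cam(n); q=(K@(R@np.atleast_2d(P).T+t[:,None])).T; return q[:,:2]/q[:,2:]
E
python3 - <<'E'
from h import *
for n in("top","side"):
    im=viewer.get_image(n); cv2.imwrite(f"pics/{n}0.png",im)
    K,R,t=cam(n); print(n,K[0,0],(-R.T@t).round(),R.round(2).tolist())
    for th in ["rack","stop_face","bottle_a","bracket","bracket_grip","wash_bottle","screw_dish","tube_rack"]:
        print(th,[(np.round(d['at'],1).tolist(),round(d['confidence'],2),ray(n,d['at'],0).round().tolist()[:2]) for d in spotter.spot_in(th,n)])
s=manip.state();print(s['clock'],s['eef_pos'],s['tool_rot'],s['grip_width'])
E
```

```text
top 480.3480948081623 [ 385.   44. 1392.] [[-0.03, -1.0, 0.0], [-0.99, 0.03, -0.11], [0.11, -0.01, -0.99]]
rack [([260.4, 159.1], 0.81, [653.0, 29.0])]
stop_face [([224.4, 156.1], 0.54, [664.0, 134.0])]
bottle_a [([213.5, 242.1], 0.58, [413.0, 171.0]), ([223.4, 149.4], 0.58, [685.0, 137.0]), ([275.5, 221.9], 0.49, [467.0, -10.0])]
bracket [([333.8, 233.9], 0.65, [427.0, -177.0])]
bracket_grip [([332.7, 234.1], 0.62, [427.0, -174.0])]
wash_bottle [([133.5, 159.0], 0.74, [663.0, 402.0])]
screw_dish [([397.2, 222.9], 0.73, [454.0, -363.0])]
tube_rack [([388.4, 166.2], 0.97, [621.0, -347.0])]
side 350.73339085465534 [ 184. -737.  831.] [[0.9, -0.44, -0.01], [-0.3, -0.61, -0.74], [0.31, 0.67, -0.68]]
rack [([284.2, 194.4], 0.86, [650.0, 19.0])]
stop_face [([264.1, 168.4], 0.51, [653.0, 177.0])]
bottle_a [([237.9, 209.6], 0.55, [477.0, 23.0]), ([202.8, 180.1], 0.53, [424.0, 217.0]), ([264.1, 169.7], 0.37, [649.0, 170.0]), ([286.4, 196.1], 0.34, [653.0, 8.0])]
bracket [([244.4, 254.3], 0.72, [421.0, -152.0])]
bracket_grip []
wash_bottle [([238.5, 124.6], 0.7, [691.0, 501.0]), ([339.7, 269.4], 0.49, [638.0, -319.0]), ([288.6, 194.2], 0.33, [664.0, 13.0])]
screw_dish [([296.4, 306.9], 0.83, [471.0, -364.0])]
tube_rack [([339.6, 271.7], 0.94, [634.0, -325.0]), ([248.2, 251.6], 0.54, [435.0, -148.0])]
0.9 [236.35711045 632.29165871 222.6071468 ] [ 1.77932655e-01  9.84042665e-01  6.58438628e-05 -1.73355793e-06] 86.82466540453375
```

View pics/top0.png

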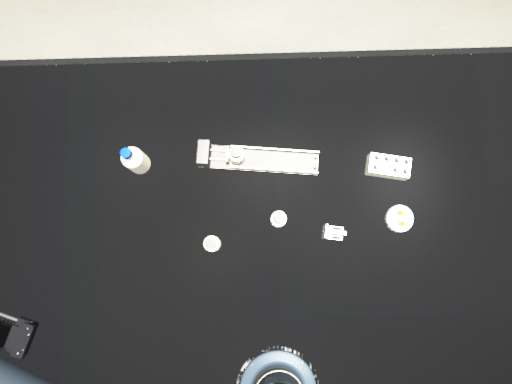

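View pics/side0.png

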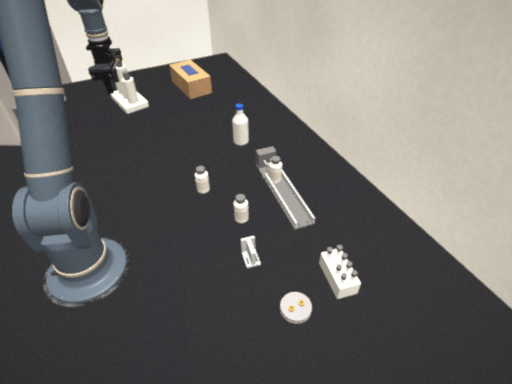

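```bash
cat > v.py <<'E'
from h import *
def box(x0,x1,y0,y1,z0,z1): return np.array([[x,y,z] for x in(x0,x1) for y in(y0,y1) for z in(z0,z1)],float)
def cyl(r,z0,z1): a=np.linspace(0,2*np.pi,24,endpoint=False); return np.array([[r*np.cos(t),r*np.sin(t),z] for t in a for z in(z0,z1)])
M={'bottle':[cyl(22,0,70),np.vstack([cyl(22,70,70),cyl(15,78,95)])],
'bracket':[box(-20,20,-30,30,0,8),box(-20,20,22,30,0,62),box(-6,6,-30,22,0,62)],
'rack':[box(-35,35,-160,190,0,8),box(-35,-27,-160,100,8,30),box(27,35,-160,100,8,30),box(-35,35,155,189,0,72)]}
def world(pts,p,z=0):
    c,s=np.cos(p[2]),np.sin(p[2]); return pts@np.array([[c,s,0],[-s,c,0],[0,0,1]])+[p[0],p[1],z]
def sil(n,m,p,z=0,S=4):
    im=np.zeros((384*S,512*S),np.uint8)
    for b in M[m]: cv2.fillConvexPoly(im,cv2.convexHull((proj(n,world(b,p,z))*S+S/2).round().astype(np.int32)),255)
    return cv2.resize(im,(512,384),interpolation=cv2.INTER_AREA)/255.
E
python3 - <<'E'
from v import *
from scipy.optimize import minimize
views={n:viewer.get_image(n) for n in("top","side")}
big={n:cv2.resize(v,None,fx=5,fy=5,interpolation=cv2.INTER_CUBIC) for n,v in views.items()}
guess={'bottle1':(415,160),'bottle2':(472,5),'bracket':(430,-165),'rack':(653,20)}
masks={}
for n in views:
    for m in('bottle_a','bracket','rack'): masks[n,m]=spotter.cut_out(m,n)
for k,g in guess.items():
    m=k.rstrip('12'); sel={}
    for n in views:
        c=proj(n,[*g,30])[0]; L=masks[n,'bottle_a' if m=='bottle' else m]
        if L:
            d=min(L,key=lambda d:np.hypot(*(np.array(d['at'])-c))); sel[n]=d['mask']
            print(k,n,d['mask'].sum(),np.round(np.array(d['at'])-c))
    for use in (list(sel),["top"],["side"]):
        def f(q):
            p=(q[0],q[1],q[2]/100); return sum(np.abs(sil(n,m,p)-sel[n]).sum()/sel[n].sum() for n in use if n in sel)
        best=min((minimize(f,[*g,y0*100],method='Nelder-Mead',options=dict(initial_simplex=np.array([[*g,y0*100],[g[0]+15,g[1],y0*100],[g[0],g[1]+15,y0*100],[*g,y0*100+15]]),xatol=.1,fatol=1e-4)) for y0 in((0,) if m=='bottle' else (-.4,0,.4))),key=lambda r:r.fun)
        print(k,use,best.x.round(1),round(best.fun,3))
        if len(use)==2: B=best.x
    for n in sel:
        for b in M[m]: cv2.polylines(big[n],[cv2.convexHull((proj(n,world(b,(B[0],B[1],B[2]/100)))*5+2).round().astype(np.int32))],True,(0,0,255),1)
cv2.imwrite("pics/a.png",np.hstack([big['top'][650:1250,975:1755]])); cv2.imwrite("pics/b.png",big['side'][740:1340,850:1600])
E
```

```text
bottle1 top 229 [-3.  2.]
bottle1 side 259 [-2. -4.]
bottle1 ['top', 'side'] [408.4 171.6  10.7] 0.348
bottle1 ['top'] [408.7 172.2   9.7] 0.06
bottle1 ['side'] [407.8 171.9  10.7] 0.285
bottle2 top 199 [6. 2.]
bottle2 side 381 [3. 0.]
bottle2 ['top', 'side'] [471.1 -16.4   9.3] 0.211
bottle2 ['top'] [471.7 -17.1  36. ] 0.128
bottle2 ['side'] [470.9 -15.6 -10.4] 0.083
bracket top 316 [4. 1.]
bracket side 422 [-1.  4.]
bracket ['top', 'side'] [ 430.4 -172.   -10.4] 0.208Traceback (most recent call last):
  File "<stdin>", line 19, in <module>
  File "<stdin>", line 19, in <genexpr>
    res = _minimize_neldermead(fun, x0, args, callback, bounds=bounds,
                               **options)
    fxe = func(xe)
    fx = function(np.copy(x), *(wrapper_args + args))
  File "<stdin>", line 18, in f
  File "<stdin>", line 18, in <genexpr>
  File "v.py", line 11, in sil
    for b in M[m]: cv2.fillConvexPoly(im,cv2.convexHull((proj(n,world(b,p,z))*S+S/2).round().astype(np.int32)),255)
                                                         ~~~~^^^^^^^^^^^^^^^^
  File "h.py", line 8, in proj
    K,R,t=cam(n); q=(K@(R@np.atleast_2d(P).T+t[:,None])).T; return q[:,:2]/q[:,2:]
          ~~~^^^
  File "h.py", line 4, in cam
    p=viewer.camera_params(n); K=np.array([[p['fx'],0,p['cx']],[0,p['fy'],p['cy']],[0,0,1]]); R=cv2.Rodrigues(np.array(p['rvec'],float))[0]; return K,R,np.array(p['tvec'],float).ravel()
ValueError: time passes only in moves, steps and waits
```

```bash
sed -i '1a import functools' h.py; sed -i 's/^def cam/@functools.lru_cache\ndef cam/' h.py
python3 - <<'E'
from v import *
from scipy.optimize import minimize
views={n:viewer.get_image(n) for n in("top","side")}
big={n:cv2.resize(v,None,fx=5,fy=5,interpolation=cv2.INTER_CUBIC) for n,v in views.items()}
masks={(n,m):spotter.cut_out(m,n) for n in views for m in('bracket','rack')}
fits={'bottle1':(408.5,171.8,0),'bottle2':(471.2,-16.4,0)}
for k,g in {'bracket':(430,-172),'rack':(653,20)}.items():
    sel={}
    for n in views:
        c=proj(n,[*g,30])[0]; L=masks[n,k]
        d=min(L,key=lambda d:np.hypot(*(np.array(d['at'])-c))); sel[n]=d['mask']
    for use in (["top"],["side"],list(sel)):
        def f(q):
            return sum(np.abs(sil(n,k,(q[0],q[1],q[2]/100))-sel[n]).sum()/sel[n].sum() for n in use)
        best=min((minimize(f,[*g,y],method='Nelder-Mead',options=dict(initial_simplex=np.array([[*g,y],[g[0]+15,g[1],y],[g[0],g[1]+15,y],[*g,y+15]]),xatol=.1,fatol=1e-4,maxiter=120)) for y in (-35,0,35)),key=lambda r:r.fun)
        print(k,use,best.x.round(1),round(best.fun,3))
    fits[k]=(best.x[0],best.x[1],best.x[2]/100)
for n in views:
  for k,p in fits.items():
    for b in M[k.rstrip('12')]: cv2.polylines(big[n],[cv2.convexHull((proj(n,world(b,p))*5+2).round().astype(np.int32))],True,(0,0,255),1)
cv2.imwrite("pics/a.png",big['top'][650:1250,975:1755]); cv2.imwrite("pics/b.png",big['side'][740:1340,850:1600])
print(manip.state()['clock'])
E
```

```text
bracket ['top'] [ 431.5 -173.1  -15.8] 0.074
bracket ['side'] [ 430.3 -169.7  -18.8] 0.157
bracket ['top', 'side'] [ 431.2 -172.4  -14.7] 0.245
rack ['top'] [648.3  20.   -9.9] 0.156
rack ['side'] [647.   22.3 -10.1] 0.18
rack ['top', 'side'] [647.6  21.  -10. ] 0.345
1.6
```

View pics/a.png

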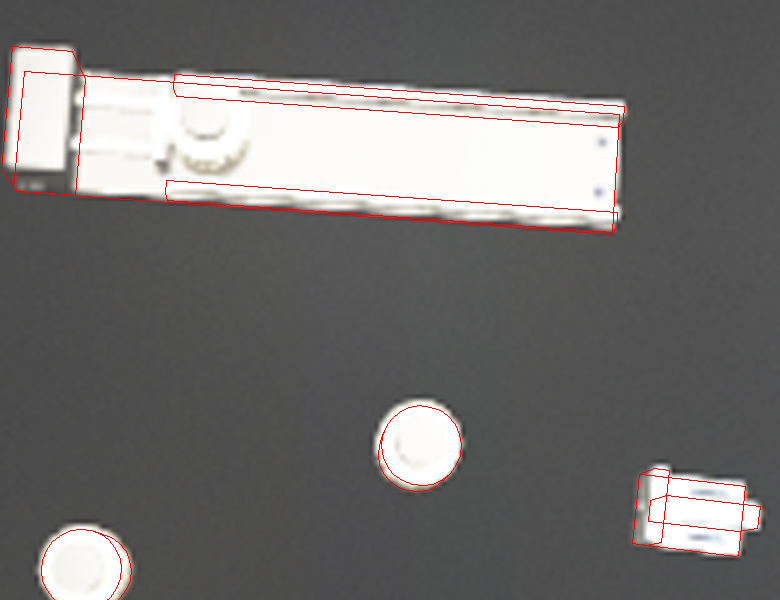

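View pics/b.png

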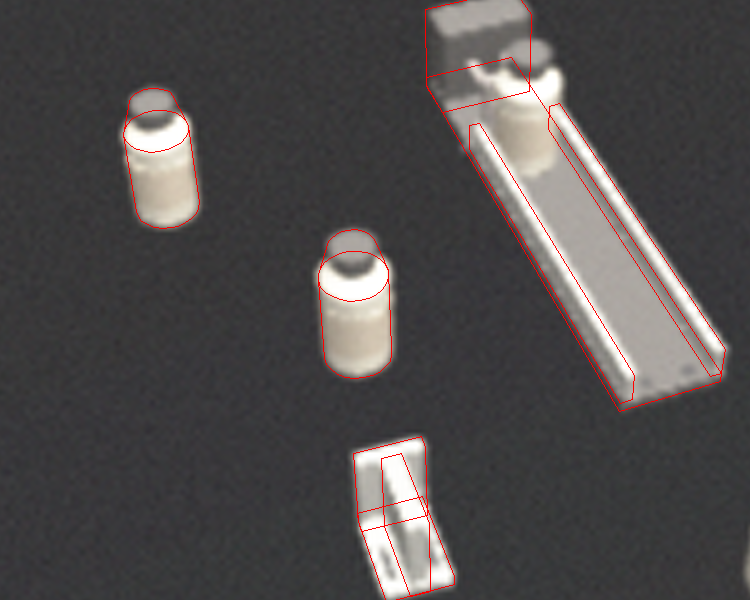

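Top view shows bottles at (212,243) and (278,219), bracket at (334,233) and rack from (203,152) to (318,167); the fitted outlines match in both views. Rack is at about (648, 21) with yaw -0.10. Moving to bottle 1.

>>> play_rows:
  commands:
    - {"offset":[1.4,-3.8,0],"twist":[0,0,-0.11]}
    - {"offset":[1.4,-3.8,0],"twist":[0,0,-0.11]}
    - {"offset":[1.4,-3.8,0],"twist":[0,0,-0.11]}
    - {"offset":[1.4,-3.8,0],"twist":[0,0,-0.11]}
    - {"offset":[1.4,-3.8,0],"twist":[0,0,-0.11]}
  grip: 1

```text
clock: 2.02
eef_pos: [306.8, 440.4, 222.7]
tool_rot: [0.441, 0.898, 0.0, -0.0]
ft_force: [0.1, -0.3, 0.4]
grip_width: 86.9
grasp_force: 0.0
```

>>> play_rows:
  commands:
    - {"offset":[1.4,-3.8,0],"twist":[0,0,-0.11]}
    - {"offset":[1.4,-3.8,0],"twist":[0,0,-0.11]}
    - {"offset":[1.4,-3.8,0],"twist":[0,0,-0.11]}
    - {"offset":[1.4,-3.8,0],"twist":[0,0,-0.11]}
    - {"offset":[1.4,-3.8,0],"twist":[0,0,-0.11]}

```text
clock: 2.43
eef_pos: [376.7, 250.4, 222.9]
tool_rot: [0.668, 0.744, 0.001, -0.0]
ft_force: [0.7, 0.0, 0.3]
grip_width: 87.3
grasp_force: 0.0
```

>>> play_rows:
  commands:
    - {"offset":[1.4,-3.8,0],"twist":[0,0,-0.11]}
    - {"offset":[1.4,-3.8,0],"twist":[0,0,-0.11]}
    - {"offset":[0,0,0]}
    - {"offset":[0,0,0]}
    - {"offset":[0,0,0]}

```text
$.commands[2]: bad value
```

>>> play_rows:
  commands:
    - {"offset":[1.6,-3.9,-2],"twist":[0,0,-0.105]}
    - {"offset":[1.6,-3.9,-3],"twist":[0,0,-0.105]}
    - {"offset":[0,0,-3],"twist":[0,0,0]}
    - {"offset":[0,0,0],"twist":[0,0,0]}
    - {"offset":[0,0,0],"twist":[0,0,0]}

```text
clock: 2.85
eef_pos: [402.7, 185.9, 150.2]
tool_rot: [0.74, 0.672, -0.001, -0.0]
ft_force: [0.3, 0.5, 0.7]
grip_width: 86.7
grasp_force: 0.0
```

>>> play_rows:
  commands:
    - {"offset":[0.6,-1.4,-2.5],"twist":[0,0,0]}
    - {"offset":[0,0,-3],"twist":[0,0,0]}
    - {"offset":[0,0,-3],"twist":[0,0,0]}
    - {"offset":[0,0,-3],"twist":[0,0,0]}
    - {"offset":[0,0,0],"twist":[0,0,0]}

```text
clock: 3.27
eef_pos: [407.3, 172.9, 33.0]
tool_rot: [0.739, 0.673, -0.003, -0.001]
ft_force: [-0.4, 0.5, -0.9]
grip_width: 87.3
grasp_force: 0.0
```

>>> play_rows:
  commands:
    - {"offset":[0,0,0],"twist":[0,0,0]}
    - {"offset":[0,0,0],"twist":[0,0,0]}
    - {"offset":[0,0,0],"twist":[0,0,0]}
    - {"offset":[0,0,0],"twist":[0,0,0]}
    - {"offset":[0,0,0],"twist":[0,0,0]}
  grip: 0.3
  newtons: 15

```text
clock: 3.68
eef_pos: [410.4, 172.8, 37.0]
tool_rot: [0.74, 0.672, 0.002, 0.0]
ft_force: [-0.5, -0.0, -0.6]
grip_width: 61.5
grasp_force: 0.0
```

>>> play_rows:
  commands:
    - {"offset":[0,0,0],"twist":[0,0,0]}
    - {"offset":[0,0,0],"twist":[0,0,0]}
    - {"offset":[0,0,0],"twist":[0,0,0]}
    - {"offset":[0,0,0],"twist":[0,0,0]}
    - {"offset":[0,0,0],"twist":[0,0,0]}

```text
clock: 4.1
eef_pos: [409.5, 172.1, 35.8]
tool_rot: [0.741, 0.672, 0.0, -0.0]
ft_force: [-1.5, 0.8, 5.9]
grip_width: 43.8
grasp_force: 15.0
```

>>> play_rows:
  commands:
    - {"offset":[0,0,1.5],"twist":[0,0,0]}
    - {"offset":[0,0,3],"twist":[0,0,0]}
    - {"offset":[0,0,3],"twist":[0,0,0]}
    - {"offset":[0,0,3],"twist":[0,0,0]}
    - {"offset":[0,0,1],"twist":[0,0,0]}

```text
clock: 4.52
eef_pos: [411.5, 172.8, 153.9]
tool_rot: [0.741, 0.672, 0.003, 0.001]
ft_force: [0.7, -0.3, -1.3]
grip_width: 43.9
grasp_force: 15.0
```

>>> play_rows:
  commands:
    - {"offset":[3.45,-1.73,0],"twist":[0,0,0]}
    - {"offset":[3.45,-1.73,0],"twist":[0,0,0]}
    - {"offset":[3.45,-1.73,0],"twist":[0,0,0]}
    - {"offset":[3.45,-1.73,0],"twist":[0,0,0]}
    - {"offset":[3.45,-1.73,0],"twist":[0,0,0]}

```text
clock: 4.93
eef_pos: [582.9, 84.6, 149.4]
tool_rot: [0.74, 0.672, -0.001, -0.0]
ft_force: [0.3, 0.3, 0.1]
grip_width: 43.9
grasp_force: 15.0
```

>>> play_rows:
  commands:
    - {"offset":[3.45,-1.73,0],"twist":[0,0,0]}
    - {"offset":[3.45,-1.73,0],"twist":[0,0,0]}
    - {"offset":[0,0,0],"twist":[0,0,0]}
    - {"offset":[0,0,0],"twist":[0,0,0]}
    - {"offset":[0,0,0],"twist":[0,0,0]}

```text
clock: 5.35
eef_pos: [649.8, 51.1, 149.0]
tool_rot: [0.741, 0.672, -0.001, -0.001]
ft_force: [-0.1, -0.3, -0.3]
grip_width: 43.4
grasp_force: 15.0
```

>>> play_rows:
  commands:
    - {"offset":[0.1,0,-3],"twist":[0,0,0]}
    - {"offset":[0,0,-3],"twist":[0,0,0]}
    - {"offset":[0,0,-1.6],"twist":[0,0,0]}
    - {"offset":[0,0,0],"twist":[0,0,0]}
    - {"offset":[0,0,0],"twist":[0,0,0]}

```text
clock: 5.77
eef_pos: [650.4, 52.2, 73.9]
tool_rot: [0.74, 0.673, -0.001, -0.001]
ft_force: [-0.5, 0.4, 0.1]
grip_width: 43.4
grasp_force: 15.0
```

Run:
```python
from v import *
s=manip.state(); e=s['eef_pos']; print(e)
out=[]
for n,(r,c) in {"side":(140,225),"top":(110,185)}.items():
    im=cv2.resize(viewer.get_image(n),None,fx=5,fy=5,interpolation=cv2.INTER_CUBIC)
    for k,p,z in (('rack',(648,21,-.1),0),('bottle',(e[0],e[1],0),e[2]-35.8)):
        for b in M[k]: cv2.polylines(im,[cv2.convexHull((proj(n,world(b,p,z))*5+2).round().astype(np.int32))],True,(0,0,255),1)
    out.append(im[r*5:r*5+450,c*5:c*5+400])
cv2.imwrite("pics/c.png",np.hstack(out))
```

```text
[650.44826406  52.24747012  73.92866643]
```

View pics/c.png

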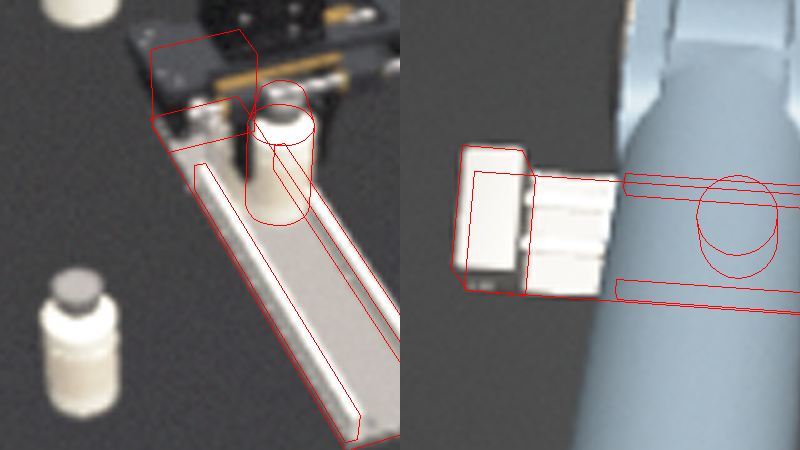

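The side view shows the held bottle upright at (280,160) in the crop, matching its model and centred between the rails. Lowering it.

>>> play_rows:
  commands:
    - {"offset":[0.05,-0.1,-1.2],"twist":[0,0,0]}
    - {"offset":[0,0,-1.2],"twist":[0,0,0]}
    - {"offset":[0,0,-0.5],"twist":[0,0,0]}
    - {"offset":[0,0,0],"twist":[0,0,0]}
    - {"offset":[0,0,0],"twist":[0,0,0]}

```text
clock: 6.28
eef_pos: [652.3, 49.8, 45.0]
tool_rot: [0.741, 0.672, -0.0, -0.0]
ft_force: [0.6, 0.3, -1.2]
grip_width: 43.4
grasp_force: 15.0
```

>>> play_rows:
  commands:
    - {"offset":[0,0,-0.1],"twist":[0,0,0]}
    - {"offset":[0,0,0],"twist":[0,0,0]}

```text
clock: 6.45
eef_pos: [652.6, 49.9, 44.5]
tool_rot: [0.741, 0.672, 0.0, 0.0]
ft_force: [-0.1, -0.8, -0.8]
grip_width: 43.6
grasp_force: 15.0
```

>>> play_rows:
  commands:
    - {"offset":[0,0,0],"twist":[0,0,0]}
    - {"offset":[0,0,0],"twist":[0,0,0]}
    - {"offset":[0,0,0],"twist":[0,0,0]}
    - {"offset":[0,0,0],"twist":[0,0,0]}
    - {"offset":[0,0,0],"twist":[0,0,0]}
  grip: 1

```text
clock: 6.87
eef_pos: [652.6, 49.9, 44.7]
tool_rot: [0.741, 0.672, 0.0, 0.0]
ft_force: [0.4, 0.3, -0.3]
grip_width: 69.3
grasp_force: 0.0
```

>>> play_rows:
  commands:
    - {"offset":[0,0,3],"twist":[0,0,0]}
    - {"offset":[0,0,4],"twist":[0,0,0]}
    - {"offset":[0,0,3.5],"twist":[0,0,0]}
    - {"offset":[-3.8,-1.4,0],"twist":[0,0,0]}
    - {"offset":[-3.8,-1.4,0],"twist":[0,0,0]}

```text
clock: 7.28
eef_pos: [579.0, 22.4, 152.2]
tool_rot: [0.74, 0.673, 0.003, 0.002]
ft_force: [-0.6, -0.5, -0.7]
grip_width: 86.3
grasp_force: 0.0
```

>>> play_rows:
  commands:
    - {"offset":[-3.55,-1.28,0],"twist":[0,0,0]}
    - {"offset":[-3.55,-1.28,0],"twist":[0,0,0]}
    - {"offset":[-3.55,-1.28,0],"twist":[0,0,0]}
    - {"offset":[0,0,0],"twist":[0,0,0]}
    - {"offset":[0,0,0],"twist":[0,0,0]}

```text
clock: 7.7
eef_pos: [468.4, -17.1, 149.9]
tool_rot: [0.741, 0.671, 0.0, -0.0]
ft_force: [0.7, 1.2, 0.5]
grip_width: 87.2
grasp_force: 0.0
```

Run:
```python
from v import *
from scipy.optimize import minimize
print(manip.state()['eef_pos'].round(1))
im=viewer.get_image("side"); L=spotter.cut_out("bottle_a","side"); print([(d['at'],d['mask'].sum()) for d in L])
for g,z in (((471,-16),0),((652,50),8)):
    c=proj("side",[*g,z+45])[0]; d=min(L,key=lambda d:np.hypot(*(np.array(d['at'])-c)))
    r=minimize(lambda q:np.abs(sil("side",'bottle',(q[0],q[1],0),z)-d['mask']).sum()/d['mask'].sum(),g,method='Nelder-Mead',options=dict(initial_simplex=[g,(g[0]+8,g[1]),(g[0],g[1]+8)],xatol=.1,fatol=1e-4)); print(r.x.round(1),r.fun)
```

```text
[468.4 -17.1 149.9]
[([238.0, 208.9], np.int64(355)), ([281.7, 178.6], np.int64(318))]
[470.9 -14.6] 0.07247721623860812
[653.5  53.8] 0.07792576149956837
```

>>> play_rows:
  commands:
    - {"offset":[0.25,0.1,-3],"twist":[0,0,0]}
    - {"offset":[0,0,-4],"twist":[0,0,0]}
    - {"offset":[0,0,-4],"twist":[0,0,0]}
    - {"offset":[0,0,-0.5],"twist":[0,0,0]}
    - {"offset":[0,0,0],"twist":[0,0,0]}

```text
clock: 8.22
eef_pos: [471.9, -15.4, 32.6]
tool_rot: [0.74, 0.672, -0.002, -0.001]
ft_force: [0.7, -0.4, -0.0]
grip_width: 87.0
grasp_force: 0.0
```

>>> play_rows:
  commands:
    - {"offset":[0,0,0],"twist":[0,0,0]}
    - {"offset":[0,0,0],"twist":[0,0,0]}
    - {"offset":[0,0,0],"twist":[0,0,0]}
    - {"offset":[0,0,0],"twist":[0,0,0]}
    - {"offset":[0,0,0],"twist":[0,0,0]}
  grip: 0.3
  newtons: 15

```text
clock: 8.63
eef_pos: [473.5, -15.3, 35.8]
tool_rot: [0.74, 0.672, 0.001, 0.001]
ft_force: [0.1, 1.1, 0.2]
grip_width: 61.6
grasp_force: 0.0
```

>>> play_rows:
  commands:
    - {"offset":[0,0,0],"twist":[0,0,0]}
    - {"offset":[0,0,0],"twist":[0,0,0]}
    - {"offset":[0,0,0],"twist":[0,0,0]}
    - {"offset":[0,0,0],"twist":[0,0,0]}
    - {"offset":[0,0,0],"twist":[0,0,0]}

```text
clock: 9.05
eef_pos: [472.5, -15.4, 34.8]
tool_rot: [0.741, 0.672, 0.0, -0.0]
ft_force: [-1.1, 0.5, 5.5]
grip_width: 43.4
grasp_force: 15.0
```

>>> play_rows:
  commands:
    - {"offset":[0,0,1.5],"twist":[0,0,0]}
    - {"offset":[0,0,4],"twist":[0,0,0]}
    - {"offset":[0,0,4],"twist":[0,0,0]}
    - {"offset":[0,0,1],"twist":[0,0,0]}
    - {"offset":[3.5,0.38,0],"twist":[0,0,0]}

```text
clock: 9.47
eef_pos: [503.9, -12.5, 142.0]
tool_rot: [0.741, 0.671, 0.001, -0.001]
ft_force: [-1.2, -0.2, -1.3]
grip_width: 43.8
grasp_force: 15.0
```

>>> play_rows:
  commands:
    - {"offset":[3.5,0.38,0],"twist":[0,0,0]}
    - {"offset":[3.5,0.38,0],"twist":[0,0,0]}
    - {"offset":[3.5,0.38,0],"twist":[0,0,0]}
    - {"offset":[3.5,0.38,0],"twist":[0,0,0]}
    - {"offset":[0,0,0],"twist":[0,0,0]}

```text
clock: 9.88
eef_pos: [653.4, 5.3, 138.2]
tool_rot: [0.74, 0.673, 0.001, 0.002]
ft_force: [0.3, 1.2, -0.7]
grip_width: 43.7
grasp_force: 15.0
```

>>> play_rows:
  commands:
    - {"offset":[0,0,0],"twist":[0,0,0]}
    - {"offset":[0,0,0],"twist":[0,0,0]}
    - {"offset":[0,0,0],"twist":[0,0,0]}

```text
clock: 10.13
eef_pos: [646.1, 3.1, 139.0]
tool_rot: [0.741, 0.672, -0.001, -0.001]
ft_force: [-0.7, 0.2, -1.1]
grip_width: 43.7
grasp_force: 15.0
```

>>> play_rows:
  commands:
    - {"offset":[0.05,0,-3],"twist":[0,0,0]}
    - {"offset":[0,0,-3],"twist":[0,0,0]}
    - {"offset":[0,0,-1.5],"twist":[0,0,0]}
    - {"offset":[0,0,-1],"twist":[0,0,0]}
    - {"offset":[0,0,-0.7],"twist":[0,0,0]}

```text
clock: 10.55
eef_pos: [646.9, 3.5, 46.7]
tool_rot: [0.741, 0.672, -0.0, -0.001]
ft_force: [-0.3, 0.0, -0.5]
grip_width: 43.8
grasp_force: 15.0
```

>>> play_rows:
  commands:
    - {"offset":[0,0,-0.3],"twist":[0,0,0]}
    - {"offset":[0,0,0],"twist":[0,0,0]}
    - {"offset":[0,0,0],"twist":[0,0,0]}

```text
clock: 10.8
eef_pos: [648.7, 3.4, 45.7]
tool_rot: [0.741, 0.672, 0.001, 0.001]
ft_force: [0.6, -0.6, -0.3]
grip_width: 43.6
grasp_force: 15.0
```

>>> play_rows:
  commands:
    - {"offset":[0,0,-0.2],"twist":[0,0,0]}
    - {"offset":[0,0,0],"twist":[0,0,0]}
    - {"offset":[0,0,0],"twist":[0,0,0]}

```text
clock: 11.05
eef_pos: [648.3, 3.6, 43.1]
tool_rot: [0.741, 0.672, 0.0, 0.0]
ft_force: [-0.8, 0.0, -0.9]
grip_width: 43.4
grasp_force: 15.0
```

>>> play_rows:
  commands:
    - {"offset":[0,0,0],"twist":[0,0,0]}
    - {"offset":[0,0,0],"twist":[0,0,0]}
    - {"offset":[0,0,0],"twist":[0,0,0]}
    - {"offset":[0,0,0],"twist":[0,0,0]}
    - {"offset":[0,0,0],"twist":[0,0,0]}
  grip: 1

```text
clock: 11.47
eef_pos: [648.1, 3.5, 42.6]
tool_rot: [0.741, 0.672, 0.0, 0.0]
ft_force: [0.1, -0.2, -1.0]
grip_width: 68.9
grasp_force: 0.0
```

>>> play_rows:
  commands:
    - {"offset":[0,0,3],"twist":[0,0,0]}
    - {"offset":[0,0,4],"twist":[0,0,0]}
    - {"offset":[0,0,2.6],"twist":[0,0,0]}
    - {"offset":[-2.9,-2.4,0],"twist":[0,0,0]}
    - {"offset":[-2.9,-2.4,0],"twist":[0,0,0]}

```text
clock: 11.88
eef_pos: [592.0, -43.4, 140.6]
tool_rot: [0.739, 0.674, 0.002, 0.002]
ft_force: [-0.9, -0.7, -0.4]
grip_width: 86.6
grasp_force: 0.0
```

>>> play_rows:
  commands:
    - {"offset":[-2.9,-2.4,0],"twist":[0,0,0]}
    - {"offset":[-2.9,-2.4,0],"twist":[0,0,0]}
    - {"offset":[-2.9,-2.4,0],"twist":[0,0,0]}
    - {"offset":[-2.9,-2.4,0],"twist":[0,0,0]}
    - {"offset":[0,0,0],"twist":[0,0,0]}

```text
clock: 12.3
eef_pos: [467.4, -145.7, 138.5]
tool_rot: [0.744, 0.668, -0.001, -0.001]
ft_force: [-0.9, 0.6, 0.6]
grip_width: 87.2
grasp_force: 0.0
```

Run:
```python
from v import *
print(manip.state()['eef_pos'].round(1))
out=[]
for n,(r,c) in {"side":(140,225),"top":(110,195)}.items():
    im=cv2.resize(viewer.get_image(n),None,fx=5,fy=5,interpolation=cv2.INTER_CUBIC)
    for k,p,z in (('rack',(648,21,-.1),0),('bottle',(652,51,0),8),('bottle',(647.5,3.5,0),8)):
        for b in M[k]: cv2.polylines(im,[cv2.convexHull((proj(n,world(b,p,z))*5+2).round().astype(np.int32))],True,(0,0,255),1)
    out.append(im[r*5:r*5+450,c*5:c*5+400])
cv2.imwrite("pics/d.png",np.hstack(out))
print([(d['at'],round(d['confidence'],2)) for d in spotter.spot_in("bracket","side")])
```

```text
[ 467.4 -145.7  138.5]
[]
```

View pics/d.png

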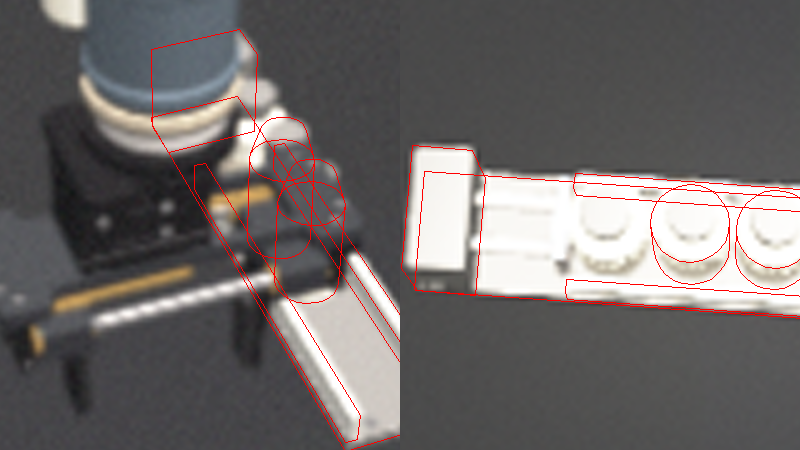

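All three bottles stand in the channel (top crop at (605,215), (690,225), (775,230)). Now going to the bracket.

>>> play_rows:
  commands:
    - {"offset":[-2.0,-1.9,0],"twist":[0,0,-0.03]}
    - {"offset":[-2.0,-1.9,0],"twist":[0,0,-0.025]}
    - {"offset":[0,0,0],"twist":[0,0,0]}
    - {"offset":[0,0,0],"twist":[0,0,0]}
    - {"offset":[0,0,0],"twist":[0,0,0]}

```text
clock: 12.87
eef_pos: [435.6, -177.4, 138.7]
tool_rot: [0.758, 0.652, 0.0, 0.0]
ft_force: [-0.3, 0.1, -1.0]
grip_width: 86.7
grasp_force: 0.0
```

>>> play_rows:
  commands:
    - {"offset":[-0.55,-0.25,-3],"twist":[0,0,0]}
    - {"offset":[0,0,-3],"twist":[0,0,0]}
    - {"offset":[0,0,-3],"twist":[0,0,0]}
    - {"offset":[0,0,-2],"twist":[0,0,0]}
    - {"offset":[0,0,0],"twist":[0,0,0]}

```text
clock: 13.28
eef_pos: [427.3, -178.7, 25.1]
tool_rot: [0.758, 0.653, -0.002, -0.003]
ft_force: [-0.5, 0.1, -0.9]
grip_width: 86.8
grasp_force: 0.0
```

>>> play_rows:
  commands:
    - {"offset":[0,0,0],"twist":[0,0,0]}
    - {"offset":[0,0,0],"twist":[0,0,0]}
    - {"offset":[0,0,0],"twist":[0,0,0]}
    - {"offset":[0,0,0],"twist":[0,0,0]}
    - {"offset":[0,0,0],"twist":[0,0,0]}
  grip: 0
  newtons: 50

```text
clock: 13.7
eef_pos: [429.4, -181.0, 29.6]
tool_rot: [0.759, 0.652, 0.001, 0.001]
ft_force: [-0.0, 0.1, 0.0]
grip_width: 61.7
grasp_force: 0.0
```

>>> play_rows:
  commands:
    - {"offset":[0,0,0],"twist":[0,0,0]}
    - {"offset":[0,0,0],"twist":[0,0,0]}
    - {"offset":[0,0,0],"twist":[0,0,0]}
    - {"offset":[0,0,0],"twist":[0,0,0]}
    - {"offset":[0,0,0],"twist":[0,0,0]}

```text
clock: 14.12
eef_pos: [428.5, -181.0, 28.6]
tool_rot: [0.759, 0.651, 0.0, 0.0]
ft_force: [0.6, 0.0, 0.5]
grip_width: 28.8
grasp_force: 0.0
```

>>> play_rows:
  commands:
    - {"offset":[0,0,0],"twist":[0,0,0]}
    - {"offset":[0,0,0],"twist":[0,0,0]}
    - {"offset":[0,0,0],"twist":[0,0,0]}
    - {"offset":[0,0,0],"twist":[0,0,0]}
    - {"offset":[0,0,0],"twist":[0,0,0]}

```text
clock: 14.53
eef_pos: [428.5, -181.0, 28.5]
tool_rot: [0.759, 0.651, 0.0, 0.0]
ft_force: [0.9, 0.4, -0.9]
grip_width: 11.3
grasp_force: 50.0
```

>>> play_rows:
  commands:
    - {"offset":[0,0,1.5],"twist":[0,0,0]}
    - {"offset":[0,0,3],"twist":[0,0,0]}
    - {"offset":[0,0,2.5],"twist":[0,0,0]}
    - {"offset":[3.5,1.95,0],"twist":[0,0,0.025]}
    - {"offset":[3.5,1.95,0],"twist":[0,0,0.028]}

```text
clock: 14.95
eef_pos: [499.0, -143.0, 100.6]
tool_rot: [0.742, 0.67, 0.001, 0.001]
ft_force: [0.6, -0.2, -0.9]
grip_width: 11.5
grasp_force: 50.0
```

>>> play_rows:
  commands:
    - {"offset":[3.5,1.95,0],"twist":[0,0,0]}
    - {"offset":[3.5,1.95,0],"twist":[0,0,0]}
    - {"offset":[3.5,1.95,0],"twist":[0,0,0]}
    - {"offset":[3.0,1.7,0],"twist":[0,0,0]}
    - {"offset":[0,0,0],"twist":[0,0,0]}

```text
clock: 15.37
eef_pos: [639.7, -59.6, 98.0]
tool_rot: [0.738, 0.675, 0.003, 0.001]
ft_force: [1.3, 2.1, -0.2]
grip_width: 11.8
grasp_force: 50.0
```

>>> play_rows:
  commands:
    - {"offset":[0,0,0],"twist":[0,0,0]}
    - {"offset":[0,0,0],"twist":[0,0,0]}
    - {"offset":[0,0,0],"twist":[0,0,0]}
    - {"offset":[0,0,0],"twist":[0,0,0]}

```text
clock: 15.7
eef_pos: [632.3, -67.8, 98.6]
tool_rot: [0.742, 0.67, -0.0, -0.0]
ft_force: [0.3, 0.3, 0.8]
grip_width: 11.8
grasp_force: 50.0
```

Run:
```python
from v import *
s=manip.state(); e=s['eef_pos']; print(e.round(1),s['tool_rot'].round(3))
out=[]
x=e[0]+8*np.sin(.1);y=e[1]+8*np.cos(.1); x=e[0]+.8
for n,(r,c) in {"side":(160,235),"top":(110,250)}.items():
    im=cv2.resize(viewer.get_image(n),None,fx=5,fy=5,interpolation=cv2.INTER_CUBIC)
    for k,p,z in (('rack',(648,21,-.1),0),('bottle',(647.5,3.5,0),8),('bracket',(x,y,-.1),e[2]-28.5)):
        for b in M[k]: cv2.polylines(im,[cv2.convexHull((proj(n,world(b,p,z))*5+2).round().astype(np.int32))],True,(0,0,255),1)
    out.append(im[r*5:r*5+450,c*5:c*5+400])
cv2.imwrite("pics/e.png",np.hstack(out))
```

```text
[632.3 -67.8  98.6] [ 0.742  0.67  -0.    -0.   ]
```

View pics/e.png

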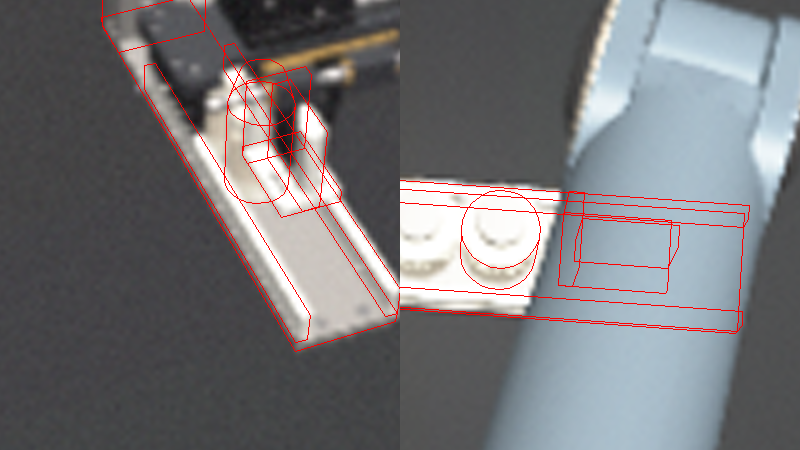

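The side crop shows the bracket upright and matching its model at about (280,140), just above the rails and behind the last bottle. It needs +7 mm in x before I lower it.

>>> play_rows:
  commands:
    - {"offset":[0.7,0,0],"twist":[0,0,0]}
    - {"offset":[0,0,-2],"twist":[0,0,0]}
    - {"offset":[0,0,-2],"twist":[0,0,0]}
    - {"offset":[0,0,-1.2],"twist":[0,0,0]}
    - {"offset":[0,0,0],"twist":[0,0,0]}

```text
clock: 16.22
eef_pos: [638.6, -66.1, 43.8]
tool_rot: [0.741, 0.671, -0.002, -0.002]
ft_force: [-0.8, 0.1, -1.9]
grip_width: 11.3
grasp_force: 50.0
```

>>> play_rows:
  commands:
    - {"offset":[0,0,-0.6],"twist":[0,0,0]}
    - {"offset":[0,0,0],"twist":[0,0,0]}
    - {"offset":[0,0,0],"twist":[0,0,0]}

```text
clock: 16.47
eef_pos: [641.1, -66.6, 41.2]
tool_rot: [0.741, 0.671, 0.0, 0.0]
ft_force: [0.5, 0.3, -0.3]
grip_width: 11.9
grasp_force: 50.0
```

>>> play_rows:
  commands:
    - {"offset":[0,0,-0.35],"twist":[0,0,0]}
    - {"offset":[0,0,0],"twist":[0,0,0]}
    - {"offset":[0,0,0],"twist":[0,0,0]}
    - {"offset":[0,0,0],"twist":[0,0,0]}

```text
clock: 16.8
eef_pos: [640.7, -66.4, 37.3]
tool_rot: [0.741, 0.671, 0.0, 0.0]
ft_force: [0.1, 0.1, -0.3]
grip_width: 11.8
grasp_force: 50.0
```

>>> play_rows:
  commands:
    - {"offset":[0,0,-0.05],"twist":[0,0,0]}
    - {"offset":[0,0,0],"twist":[0,0,0]}
    - {"offset":[0,0,0],"twist":[0,0,0]}
    - {"offset":[0,0,0],"twist":[0,0,0]}

```text
clock: 17.13
eef_pos: [640.6, -66.4, 36.6]
tool_rot: [0.741, 0.671, 0.0, 0.0]
ft_force: [-0.4, 0.7, -1.7]
grip_width: 11.4
grasp_force: 50.0
```

>>> play_rows:
  commands:
    - {"offset":[0.04,0.5,0],"twist":[0,0,0]}
    - {"offset":[0.05,0.5,0],"twist":[0,0,0]}
    - {"offset":[0.05,0.5,0],"twist":[0,0,0]}
    - {"offset":[0,0,0],"twist":[0,0,0]}
    - {"offset":[0,0,0],"twist":[0,0,0]}

```text
clock: 17.55
eef_pos: [642.1, -50.4, 36.6]
tool_rot: [0.741, 0.672, 0.0, -0.0]
ft_force: [-0.2, -0.7, -0.2]
grip_width: 11.5
grasp_force: 50.0
```

>>> play_rows:
  commands:
    - {"offset":[0.03,0.3,0],"twist":[0,0,0]}
    - {"offset":[0.02,0.2,0],"twist":[0,0,0]}
    - {"offset":[0,0,0],"twist":[0,0,0]}
    - {"offset":[0,0,0],"twist":[0,0,0]}

```text
clock: 17.88
eef_pos: [642.4, -47.1, 36.6]
tool_rot: [0.741, 0.671, -0.0, 0.0]
ft_force: [0.6, -1.2, -0.6]
grip_width: 11.5
grasp_force: 50.0
```

>>> play_rows:
  commands:
    - {"offset":[0.03,0.3,0],"twist":[0,0,0]}
    - {"offset":[0.02,0.2,0],"twist":[0,0,0]}
    - {"offset":[0,0,0],"twist":[0,0,0]}
    - {"offset":[0,0,0],"twist":[0,0,0]}

```text
clock: 18.22
eef_pos: [642.9, -42.6, 36.6]
tool_rot: [0.741, 0.671, -0.0, 0.001]
ft_force: [0.3, -4.9, -0.7]
grip_width: 11.2
grasp_force: 50.0
```

>>> play_rows:
  commands:
    - {"offset":[0.03,0.3,0],"twist":[0,0,0]}
    - {"offset":[0.02,0.2,0],"twist":[0,0,0]}
    - {"offset":[0,0,0],"twist":[0,0,0]}
    - {"offset":[0,0,0],"twist":[0,0,0]}
    - {"offset":[0,0,0],"twist":[0,0,0]}

```text
clock: 18.63
eef_pos: [643.3, -38.5, 36.7]
tool_rot: [0.742, 0.671, -0.001, 0.001]
ft_force: [-0.7, -6.7, 0.2]
grip_width: 11.6
grasp_force: 50.0
```

>>> play_rows:
  commands:
    - {"offset":[0.03,0.3,0],"twist":[0,0,0]}
    - {"offset":[0.01,0.1,0],"twist":[0,0,0]}
    - {"offset":[0,0,0],"twist":[0,0,0]}
    - {"offset":[0,0,0],"twist":[0,0,0]}
    - {"offset":[0,0,0],"twist":[0,0,0]}

```text
clock: 19.05
eef_pos: [643.5, -36.1, 36.7]
tool_rot: [0.742, 0.67, -0.001, 0.001]
ft_force: [-1.8, -9.0, 0.7]
grip_width: 11.7
grasp_force: 50.0
```

>>> play_rows:
  commands:
    - {"offset":[0.03,0.3,0],"twist":[0,0,0]}
    - {"offset":[0,0,0],"twist":[0,0,0]}
    - {"offset":[0,0,0],"twist":[0,0,0]}
    - {"offset":[0,0,0],"twist":[0,0,0]}
    - {"offset":[0,0,0],"twist":[0,0,0]}

```text
clock: 19.47
eef_pos: [643.7, -33.8, 36.8]
tool_rot: [0.742, 0.67, -0.002, 0.002]
ft_force: [-0.3, -10.7, 0.7]
grip_width: 11.6
grasp_force: 50.0
```

Run:
```python
from v import *
s=manip.state(); e=s['eef_pos']; print(e.round(1),s['tool_rot'].round(3),s['ft_force'].round(1))
out=[]
x,y=e[0]+.8,e[1]+8
u=np.array([np.sin(.1),np.cos(.1)])
for n,(r,c) in {"side":(140,225),"top":(110,195)}.items():
    im=cv2.resize(viewer.get_image(n),None,fx=5,fy=5,interpolation=cv2.INTER_CUBIC)
    bs=[('bottle',(*(np.array([x,y])+u*d),0),8) for d in (52,96,140)]
    for k,p,z in bs+[('rack',(648,21,-.1),0),('bracket',(x,y,-.1),8)]:
        for b in M[k]: cv2.polylines(im,[cv2.convexHull((proj(n,world(b,p,z))*5+2).round().astype(np.int32))],True,(0,0,255),1)
    out.append(im[r*5:r*5+450,c*5:c*5+400])
cv2.imwrite("pics/f.png",np.hstack(out))
```

```text
[643.7 -33.8  36.8] [ 0.742  0.67  -0.002  0.002] [ -0.3 -10.7   0.7]
```

View pics/f.png

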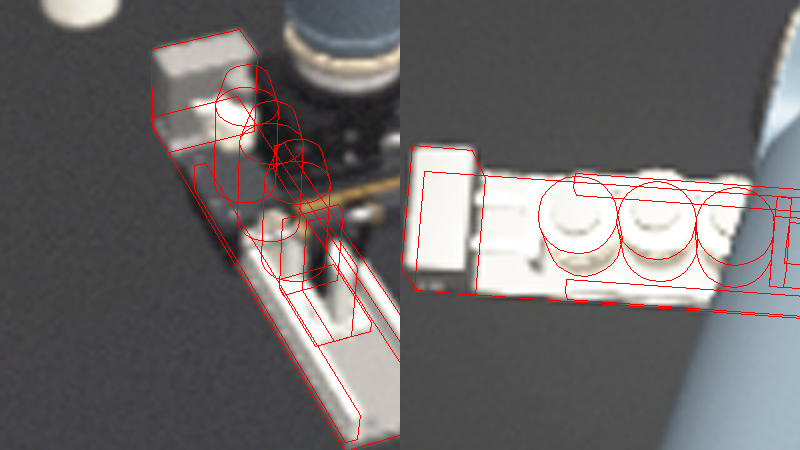

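The row is tight and upright: in the top crop the bottles sit at (580,215), (658,220) and (735,225), matching the model, and the push reads about 10.7 N. Settling once more before handing in.

>>> play_rows:
  commands:
    - {"offset":[0,0,0],"twist":[0,0,0]}
    - {"offset":[0,0,0],"twist":[0,0,0]}
    - {"offset":[0,0,0],"twist":[0,0,0]}
    - {"offset":[0,0,0],"twist":[0,0,0]}
    - {"offset":[0,0,0],"twist":[0,0,0]}

```text
clock: 19.98
eef_pos: [643.7, -33.8, 36.8]
tool_rot: [0.742, 0.67, -0.002, 0.002]
ft_force: [-0.9, -10.7, 0.0]
grip_width: 11.6
grasp_force: 50.0
```

```bash
python3 -c "
from rig import manip
s=manip.state();print(s['eef_pos'],s['ft_force'],s['grasp_force'])
print(manip.finish_job())"
```

```text
[643.69791853 -33.7798348   36.78144283] [-8.81778833e-01 -1.06943577e+01  1.03800647e-02] 49.99983446672559
the job is handed in; nothing more can be done
None
```

I handed the job in at about 20 s: the three bottles stand in a row in the channel and the arm still holds the bracket against them at about 10.7 N (wrist force), with the stop pushed in roughly 16 mm by estimate; no verdict was returned.

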